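# Weigh a transport box on a sprung hand scale

## Robot

A 6-joint arm with a two-finger parallel gripper is mounted at the origin on the work surface. World frame = base frame: x ahead of the robot, y to its left, z up, the work surface at z = 0. Lengths are in m, angles in rad, forces in N, time in s.
With the tool pointing down it reaches from about 0.375 to 0.975 m from the base axis. Payload 3.8 kg.
Tool frame: the origin (TCP) lies between the finger pads; the fingertips stand 14 mm ahead of it and the grasp point (between the pads) lies 5 mm behind it (tips_ahead is the distance from the TCP to the fingertips, in m); x points along the fingers, y is the direction in which the jaws open and shut, and the axes are right-handed (so a half turn about x gives the same grasp; the last joint's range is limited). The gripper opens to 85 mm and grips with 20 to 120 N. Pads are 22 mm wide; open, the fingers measure 114 mm over their backs; the gripper's body (76 mm by 85 mm) begins 54 mm behind the grasp point. The pads swing forward as they close: fully open they stand 13 mm farther back than shut.
Start: joints at [-1.228, 0.264, 1.604, -0, 1.274, -0.037], TCP at [0.25, -0.627, 0.245] pointing down, gripper open.
Joint ranges: [-2.63, 2.63], [-0.94, 2.18], [0.31, 2.57], [-1.31, 4.45], [0, 2.66], [-2.55, 2.55]. Speed limits (rad/s): [2.57, 2.57, 3.14, 3.14, 3.14, 3.14].

## Interface

Orientations are given as a rotation vector (axis times angle).
In Python, from workcell import read_state, read_camera, camera_params, finish_job, spot_in, tips_ahead gives the robot as it stands.
- The arm moves only by the tool apply_moves, never from a script. Its argument "commands" is a list of rows, each a list of 7 numbers: the closure, from 0 (fully open) to 1 (shut), then the shift along the tool's x, y, z in mm, then the turn, a rotation vector about the tool's x, y, z in degrees. A call has 1 to 8 rows; each row is the pose to reach, as a shift and turn from the pose commanded when the call began, along the tool's axes at that moment; what a row does not reach only later rows make up. A row lasts 1/8 s, in which the tool goes at most 62.5 mm and 10.7 degrees, less where a joint would pass 70% of its speed; a pose out of reach is approached as far as the arm can. A call with a gripper value outside its range is refused whole. The fingers move at their own pace and stop on an object; "force" is the grip in N (left out, the last holds). Time passes only in rows, so rows that repeat a pose let the fingers close. It gives the time, the measured TCP pose, the force and the opening at its end, in the units of the state.
- read_state(): the state, without advancing time (a new reading comes with each control period).
- read_camera(name): name is "side" or "top" or "wrist"; returns (picture, depth): 400x640x3 uint8, red, green, blue; 400x640 float32, m along the optical axis (not along the pixel's ray), 0 where there is no reading.
- camera_params(name): a dict with "fx", "fy", "cx", "cy" (pixels), "k1" (the pictures are not rectified: a ray, as slopes to the right and down, at radius r is drawn at 1 + k1 r^2 times it, then the intrinsics apply), "camera_from_world" (4x4, takes a point from world to camera coordinates); the wrist camera has in their place "mount" (4x4, takes a point from camera to tool coordinates, whose origin is the TCP and whose axes are the tool frame's). Camera axes: x right, y down, z forward; pixel columns grow to the right and rows downward; lengths in m; the calibration is good to about 2 mm. A picture is of the moment at which its call begins: read the wrist's pose just before it. camera_params takes no time and is no camera call.
- finish_job(): hands the job in, once; it reports no verdict.
Trained networks look in the newest picture that a camera, given by its name, has taken for a name from the list of things; names that differ only in an ending like _2 or _b are one class to them, and where a whole thing is asked for, a point or a joint stands for the part that bears it (a point fixed in the world has none). Each returns a list of dicts, best first, with "p" (0 to 1); they miss things now and then, are a little off and sometimes report something else, mostly with a low value. They report only what shows in the picture. A call takes as long as a camera call. They do not tell look-alikes from the thing itself.
- spot_in(camera, name): "at" ([column, row] in pixels, amid what is visible of it).
The state is a dict: "time": time; "q": joint angles; "joint_vel": joint speeds; "joint_torque": joint torques, N m; "tool_pos": TCP position; "tcp_rot": TCP orientation; "wrist_force": force on the tool from outside, world axes, zero at the start; "torque": the same for the moment, N m; "width": opening from 0.0 (shut) to 1.0 (fully open).
Only numpy, scipy, OpenCV 4.12 (cv2) and the standard library are available. Lean on these libraries where they do the work, as an engineer would, in place of code of your own. Each camera call takes 0.05 s, during which the arm holds its last target. There are 200 camera calls.

## Task

Take the hand scale by its orange handle from its stand, hook it under the wire bail of the blue transport box and slowly lift the box on the scale until it just hangs clear of the table, and hold it there, level and still, for a good second: at least 5 mm of daylight under the whole box, but never more than 20 mm. Then set the box gently down again where it stood, unhook the scale without jerking, pushing or tipping the box, and hang the scale back in its stand. Never touch the box with the hand, and leave the bottle, the tape roll and the jar alone.

Things in the scene. Friction and masses are not known exactly. Their poses are not given: they have to be found in the camera images.
- scale_grip (a point): Centre of the hand scale's orange handle bar: 70 mm along its y, 14 mm (x), 22 mm high; grip it across x. Scale upright, z up, 0.19 kg in all. Underside of its black collar (44 x 44 x 6 mm) 37 mm below here, resting on the stand; below it a white body 26 x 28 (x, y) x 68 mm with red pointers, then the sprung hook.
- hook_seat (a point): Trough of the scale's J-shaped hook (6 mm wire), where the bail rests; on the scale's axis, about 153 mm below the handle's centre unloaded. Axes as the scale's; hook in its x-z plane: shank at x -13 mm, open tip at x +14 mm (21 mm free between), so the bail enters from +x. Tip's top 18 mm above here, wire's lowest point 6 mm below, white body's underside 45 mm above.
- pull (a joint): Stretch of the scale's spring (m): 0 with the hook drawn in, growing as the hook is pulled down, at most 0.085. Spring rate 100 N/m, lightly damped.
- stand_seat (a point): Centre of the stand's seat: top of a fixed fork 170 mm above the table, open towards its -x, z up, two posts at x +46 mm. Scale hangs here, axes parallel, collar on the fork. Prongs 36 mm apart, reaching to x -34 mm; blue lips 6 mm high enclose 54 x 54 mm (open between the prongs in front): lift over 6 mm before moving out to -x, or lift straight out.
- box_mid (a point): Centre of the closed transport box, navy blue with a lighter blue lid, 94 x 134 mm (x, y), 55 mm high without the bail; this point is 27.5 mm above its underside. Mass unknown, 0.24 to 0.71 kg, centred. z up.
- bail_top (a point): Top middle of the box's fixed upright wire bail (yellow, 8 mm wire, in the box's y-z plane), at the wire's centre: 108 mm above the box's underside, 53 mm above its lid, over its centre. Level for 5 mm either side in y, then 10 mm lower along straight parts out to y 50 mm, then down to the box. Axes as the box's.
- bottle_mid (a point): Centre of a white bottle, 56 mm across, 130 mm high, upright. Leave it alone.
- tape_mid (a point): Centre of a white roll of tape lying flat, 90 mm across, 25 mm high. Leave it alone.
- jar_mid (a point): Centre of an amber jar, 60 mm across, 70 mm high. Leave it alone.
Mind the look-alikes: they are no part of the job. What is meant by the part that bears stand_seat is not pink, and is the smaller of those in its own colour.

How it is judged:
By the outcome, as a careful person would: the job done as asked, in the order asked, and still so for the second after the job is handed in, with the robot touching nothing.
It also fails if it takes over 72 s, if anything falls off the work surface, if the arm or the gripper's body presses on something with over 40 N, if the wrist force passes 120 N, or if a joint passes its speed limit or range.

## Working session

There is one attempt and no reset: what is moved stays moved. The work goes in short steps, Python scripts to look and compute and a tool call to move; the robot and the scene stay as the last step left them, time stands still between calls to the robot, and variables do not carry over. Pictures are saved under pics/ and viewed, on a budget of 10 in all, crops included, one or two more only if the job needs it, and the job is handed in when it is done.

Besides the shell and the picture viewer there is one more tool, called as a command line: name --pt "numbers of a row" for each row, then --argument value for the rest. apply_moves: Moves the arm, as the interface text tells. Its arguments: {"type":"object","properties":{"commands":{"type":"array","items":{"type":"array","items":{"type":"number"}}},"force":{"type":"number"}},"required":["commands"]}

```bash
mkdir -p pics; ls; cat > h.py <<'E'
import numpy as np, cv2
from scipy.spatial.transform import Rotation as R
from workcell import *
def cam_T(name, st=None):
    p=camera_params(name)
    if 'mount' in p:
        st=st or read_state(); T=np.eye(4); T[:3,:3]=R.from_rotvec(st['tcp_rot']).as_matrix(); T[:3,3]=st['tool_pos']
        return p, T@np.array(p['mount'])
    return p, np.linalg.inv(np.array(p['camera_from_world']))
def cloud(name, depth, T=None):
    p,T0=cam_T(name); T=T0 if T is None else T
    K=np.array([[p['fx'],0,p['cx']],[0,p['fy'],p['cy']],[0,0,1.]])
    v,u=np.mgrid[:400,:640]
    n=cv2.undistortPoints(np.stack([u,v],-1).reshape(-1,1,2).astype(np.float64),K,np.array([p['k1'],0,0,0,0.])).reshape(400,640,2)
    P=np.concatenate([n*depth[...,None],depth[...,None]],-1)
    W=P@T[:3,:3].T+T[:3,3]; W[depth==0]=np.nan
    return W
def save(name,img): cv2.imwrite('pics/'+name+'.png',img[...,::-1])
E
python3 - <<'E'
from h import *
s=read_state(); print(s['tcp_rot'],s['wrist_force'],tips_ahead if not callable(tips_ahead) else tips_ahead())
ims=[]
for c in ['side','top']:
    im,d=read_camera(c); W=cloud(c,d); np.savez(f'{c}.npz',im=im,d=d,W=W)
    save(c+'0',im)
    for n in ['scale_grip','hook_seat','stand_seat','box_mid','bail_top','bottle_mid','tape_mid','jar_mid']:
        for r in spot_in(c,n)[:4]:
            u,v=map(int,np.round(r['at'])); print(c,n,round(r['p'],2),u,v,np.round(W[v,u],3))
E
```

```text
pics
[ 2.01411529  0.38947616 -2.01483082] [-0.23299277  0.18423524 -0.78885726] 0.014
side scale_grip 0.57 295 213 [0.47  0.191 0.175]
side scale_grip 0.36 347 237 [0.422 0.05  0.022]
side hook_seat 0.58 294 213 [0.471 0.194 0.176]
side hook_seat 0.55 391 180 [ 0.475 -0.198  0.053]
side stand_seat 0.87 314 311 [0.315 0.274 0.01 ]
side stand_seat 0.74 237 200 [0.765 0.179 0.014]
side stand_seat 0.61 285 248 [0.517 0.195 0.011]
side box_mid 0.81 391 182 [ 0.469 -0.191  0.052]
side bail_top 0.83 391 184 [ 0.463 -0.184  0.052]
side bottle_mid 0.7 300 177 [0.662 0.01  0.071]
side tape_mid 0.61 345 224 [0.469 0.009 0.009]
side jar_mid 0.77 210 266 [0.571 0.395 0.052]
top scale_grip 0.73 342 206 [0.471 0.031 0.   ]
top scale_grip 0.66 276 197 [0.484 0.188 0.22 ]
top stand_seat 0.92 243 268 [0.321 0.269 0.178]
top stand_seat 0.6 285 107 [0.747 0.19  0.019]
top box_mid 0.95 434 201 [ 0.48  -0.196  0.104]
top bail_top 0.71 435 203 [ 0.477 -0.212  0.058]
top bottle_mid 0.57 355 128 [0.668 0.002 0.099]
top tape_mid 0.89 354 220 [ 0.432 -0.002  0.   ]
```

View pics/side0.png

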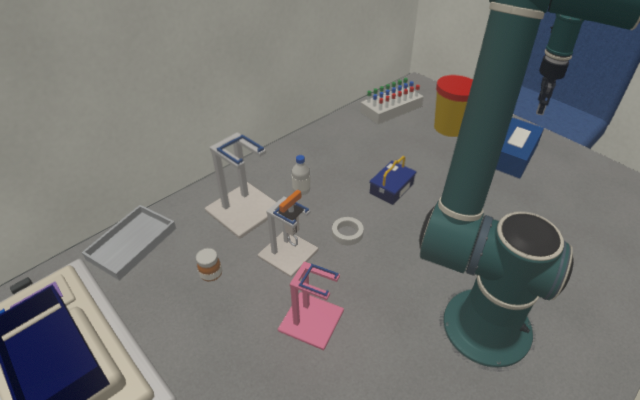

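View pics/top0.png

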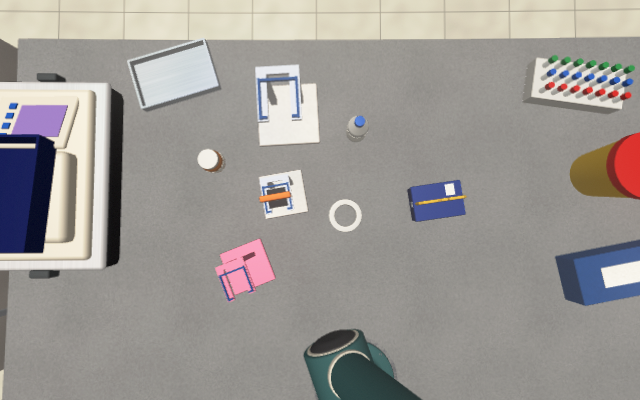

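Side and top agree. The scale hangs in the smaller white stand (top pixel 277,196, about x 0.48, y 0.19), with its posts on the far side so it opens towards the robot. The box is at (436,201), the pink stand at (245,270) and the large white stand at (285,105). Next I measure the angles by colour.

```bash
cat >> h.py <<'E'
def hsvmask(im,lo,hi):
    return cv2.inRange(cv2.cvtColor(im,cv2.COLOR_RGB2HSV),np.array(lo),np.array(hi))>0
def region(W,m,c,r,zlo,zhi):
    k=m&(np.hypot(W[...,0]-c[0],W[...,1]-c[1])<r)&(W[...,2]>zlo)&(W[...,2]<zhi)
    return W[k]
def rect(P,tag):
    if len(P)<5: print(tag,'few',len(P)); return
    (c,s,a)=cv2.minAreaRect((P[:,:2]*1000).astype(np.float32))
    if s[0]<s[1]: a+=90; s=s[::-1]
    print(tag,len(P),'ctr',np.round(c,1),'size',np.round(s,1),'long axis deg',round((a+90)%180-90,1),'z med/min/max',np.round([np.median(P[:,2]),P[:,2].min(),P[:,2].max()],3),'mean',np.round(P.mean(0),4))
E
python3 - <<'E'
from h import *
for c in ['top','side']:
    f=np.load(c+'.npz'); im,W=f['im'],f['W']
    rect(region(W,hsvmask(im,(3,150,120),(16,255,255)),(.48,.19),.1,.15,.3),c+' handle')
    rect(region(W,hsvmask(im,(17,120,100),(32,255,255)),(.48,-.2),.12,.06,.2),c+' bail')
    rect(region(W,hsvmask(im,(105,100,40),(130,255,255)),(.48,-.2),.12,.04,.07),c+' lid')
    rect(region(W,hsvmask(im,(105,80,40),(130,255,255)),(.48,.19),.1,.15,.2),c+' lips')
    rect(region(W,hsvmask(im,(0,0,130),(179,60,255)),(.48,.19),.13,.004,.03),c+' standbase')
    rect(region(W,hsvmask(im,(0,0,120),(179,60,255)),(.45,0.0),.08,.012,.05),c+' tape')
    rect(region(W,hsvmask(im,(0,0,0),(179,255,255)),(.66,0.0),.06,.02,.2),c+' bottle')
p,T=cam_T('wrist'); print(np.round(camera_params('wrist')['mount'],3),p['fx'])
E
```

```text
top handle 174 ctr [485.4 191.9] size [66.  13.2] long axis deg -79.3 z med/min/max [0.22  0.216 0.225] mean [0.4852 0.1922 0.2197]
top bail 129 ctr [ 484.2 -217.5] size [119.6   6.5] long axis deg -81.6 z med/min/max [0.104 0.07  0.117] mean [ 0.4837 -0.214   0.1038]
top lid 1406 ctr [ 484.5 -218.8] size [132.8  92. ] long axis deg -81.7 z med/min/max [0.057 0.05  0.062] mean [ 0.4816 -0.2153  0.0566]
top lips 89 ctr [485.4 192.9] size [61.9 61.7] long axis deg -79.5 z med/min/max [0.178 0.172 0.181] mean [0.4929 0.1963 0.1775]
top standbase 1516 ctr [480.  191.8] size [256.4 253.6] long axis deg 39.7 z med/min/max [0.012 0.004 0.028] mean [0.4888 0.1806 0.0103]
top tape 484 ctr [445.9  24.1] size [87.7 87.6] long axis deg 89.4 z med/min/max [0.027 0.012 0.033] mean [0.4454 0.0235 0.0263]
top bottle 449 ctr [676.   -6.3] size [55.9 50.6] long axis deg 75.8 z med/min/max [0.091 0.02  0.135] mean [ 0.6696 -0.0041  0.0912]
side handle 122 ctr [483.6 193.6] size [67.8 12.3] long axis deg -77.7 z med/min/max [0.216 0.202 0.22 ] mean [0.4824 0.1957 0.2156]
side bail 82 ctr [ 482.5 -216.7]
[... 214 characters left out ...]
n [ 0.4727 -0.2085  0.0538]
side lips 68 ctr [484.8 193.2] size [63.4 62.1] long axis deg -80.3 z med/min/max [0.174 0.17  0.178] mean [0.4799 0.1993 0.1744]
side standbase 1322 ctr [502.8 162.4] size [204.2 133.7] long axis deg 89.4 z med/min/max [0.011 0.004 0.029] mean [0.4949 0.1994 0.011 ]
side tape 393 ctr [445.4  25.1] size [89.5 88.6] long axis deg 76.5 z med/min/max [0.024 0.012 0.03 ] mean [0.4437 0.0271 0.0231]
side bottle 504 ctr [671.9  -2.1] size [54.1 42.5] long axis deg 65.7 z med/min/max [0.076 0.02  0.132] mean [0.6671 0.0034 0.0749]
[[-0.001 -0.321  0.947 -0.129]
 [ 1.    -0.     0.001  0.   ]
 [ 0.     0.947  0.321 -0.082]
 [ 0.     0.     0.     1.   ]] 279.8207179327547
```

```bash
cat >> h.py <<'E'
def down(yaw,flip=1):
    """tool x down, tool y = flip * horizontal dir at yaw (deg)"""
    a=np.radians(yaw); x=np.array([0,0,-1.]); y=flip*np.array([np.cos(a),np.sin(a),0]); return np.stack([x,y,np.cross(x,y)],1)
def delta(p,Rt,p0,R0):
    """tool-frame shift mm and turn deg from pose0; p = TCP target"""
    return np.round(R0.T@(np.asarray(p)-p0)*1000,1), np.round(np.degrees(R.from_matrix(R0.T@Rt).as_rotvec()),2)
def cur():
    s=read_state(); return np.array(s['tool_pos']),R.from_rotvec(s['tcp_rot']).as_matrix()
E
python3 - <<'E'
from h import *
p0,R0=cur(); print(p0,np.round(R0,3), read_state()['width'])
for f in (1,-1): print(f,delta([.485,.193,.28],down(10.5,f),p0,R0))
E
```

```text
[ 0.25023435 -0.62686334  0.24528828] [[-0.     0.371 -0.929]
 [ 0.    -0.929 -0.371]
 [-1.    -0.     0.   ]] 1.0020292965924948
1 (array([ -34.7, -674.4, -522. ]), array([-78.74,  -0.  ,   0.  ]))
-1 (array([ -34.7, -674.4, -522. ]), array([101.26,   0.  ,   0.  ]))
```

apply_moves --pt "0 -35 -48 -37 -9.8 0 0" --pt "0 -35 -96 -75 -19.7 0 0" --pt "0 -35 -145 -112 -29.5 0 0" --pt "0 -35 -193 -149 -39.4 0 0" --pt "0 -35 -241 -186 -49.2 0 0" --pt "0 -35 -289 -224 -59 0 0" --pt "0 -35 -337 -261 -68.9 0 0" --pt "0 -35 -385 -298 -78.7 0 0"

```text
time: 1.9
tool_pos: [0.3845, -0.1571, 0.2807]
tcp_rot: [1.07, 1.291, -1.069]
wrist_force: [1.1, -0.4, 0.5]
width: 0.997
```

```bash
python3 - <<'E'
from h import *
p0,R0=cur(); print(p0,np.round(R0,3), read_state()['time'])
print(delta([.485,.193,.28],down(10.5),p0,R0))
E
```

```text
[ 0.38451079 -0.15708048  0.28072528] [[ 0.002  0.982  0.187]
 [-0.001  0.187 -0.982]
 [-1.     0.001  0.001]] 1.9
(array([   0.7,  164. , -325.2]), array([ 0.25,  0.05, -0.08]))
```

apply_moves --pt "0 0 29 -57 0.2 0 0" --pt "0 0 57 -113 0.2 0 0" --pt "0 0 84 -167 0.2 0 0" --pt "0 0 111 -220 0.2 0 0" --pt "0 0 138 -273 0.2 0 0" --pt "0 0.5 164 -325 0.2 0 0" --pt "0 0.5 164 -325 0.2 0 0" --pt "0 0.5 164 -325 0.2 0 0"

```text
time: 2.9
tool_pos: [0.4862, 0.1903, 0.2795]
tcp_rot: [1.075, 1.289, -1.076]
wrist_force: [-0.3, -0.1, -0.1]
width: 1.002
```

```bash
python3 - <<'E'
from h import *
s=read_state(); p,T=cam_T('wrist',s); im,d=read_camera('wrist'); W=cloud('wrist',d,T); save('w1',im); np.savez('w1.npz',im=im,W=W)
print(s['tool_pos'],np.round(R.from_rotvec(s['tcp_rot']).as_matrix(),3))
rect(region(W,hsvmask(im,(3,150,120),(16,255,255)),(.48,.19),.1,.15,.3),'handle')
rect(region(W,hsvmask(im,(105,80,40),(130,255,255)),(.48,.19),.1,.15,.2),'lips')
E
```

```text
[0.48620622 0.19034213 0.27954314] [[-0.001  0.984  0.179]
 [-0.001  0.179 -0.984]
 [-1.    -0.001  0.001]]
handle 1623 ctr [486.7 192.1] size [69.8 13.1] long axis deg -80.2 z med/min/max [0.218 0.201 0.22 ] mean [0.4859 0.1957 0.2174]
lips 995 ctr [486.8 191.5] size [63.7 63.6] long axis deg 10.6 z med/min/max [0.176 0.167 0.179] mean [0.4913 0.1951 0.1757]
```

View pics/w1.png

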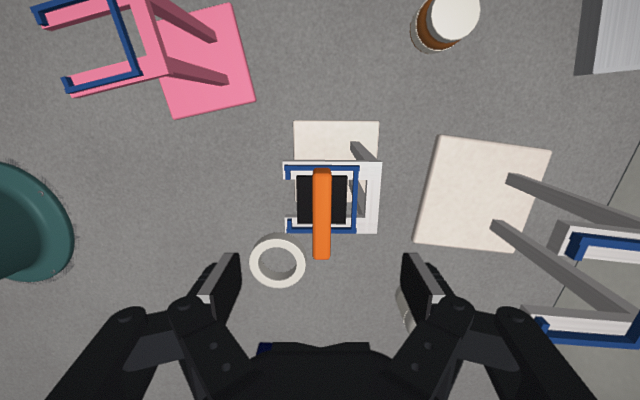

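The wrist view shows the orange handle at (321,213), vertical in the image. The collar sits on the small fork, which opens to the left. All three cameras put the handle within 2 mm, so I descend and grip.

apply_moves --pt "0 25 0 -1.7 0 0 0" --pt "0 50 0 -1.7 0 0 0" --pt "0 70 0 -1.7 0 0 0" --pt "0 77.5 0 -1.7 0 0 0" --pt "0 77.5 0 -1.7 0 0 0" --pt "0 77.5 0 -1.7 0 0 0"

```text
time: 3.7
tool_pos: [0.487, 0.192, 0.2035]
tcp_rot: [1.078, 1.287, -1.075]
wrist_force: [-0.2, 0.3, 0.6]
width: 0.998
```

apply_moves --pt "0.5 0 0 0 0 0 0" --pt "0.65 0 0 0 0 0 0" --pt "0.75 0 0 0 0 0 0" --pt "0.85 0 0 0 0 0 0" --pt "1 0 0 0 0 0 0" --pt "1 0 0 0 0 0 0" --pt "1 0 0 0 0 0 0" --pt "1 0 0 0 0 0 0" --force 90

```text
time: 4.7
tool_pos: [0.4864, 0.1923, 0.2025]
tcp_rot: [1.077, 1.289, -1.076]
wrist_force: [0.2, 0.7, 2.4]
width: 0.148
```

```bash
python3 - <<'E'
from h import *
s=read_state(); print(s['tool_pos'],np.round(R.from_rotvec(s['tcp_rot']).as_matrix(),3),s['wrist_force'],s['torque'],s['width']*85,s['time'])
im,d=read_camera('side'); W=cloud('side',d)
rect(region(W,hsvmask(im,(105,80,40),(130,255,255)),(.48,.19),.1,.15,.2),'lips')
rect(region(W,hsvmask(im,(3,150,120),(16,255,255)),(.48,.19),.1,.15,.3),'handle')
E
```

```text
[0.48635778 0.19230941 0.20253784] [[ 0.     0.984  0.178]
 [ 0.     0.178 -0.984]
 [-1.     0.    -0.   ]] [0.17459259 0.72063498 2.35134011] [0.02905514 0.15802313 0.03206837] 12.603851041276556 4.7
lips 63 ctr [484.7 192.4] size [63.8 60.8] long axis deg -80.2 z med/min/max [0.175 0.169 0.178] mean [0.479  0.202  0.1744]
handle 64 ctr [481.1 209.6] size [38.3 12.9] long axis deg -74.4 z med/min/max [0.216 0.199 0.221] mean [0.4801 0.214  0.2147]
```

Gripped. Now lift 15 mm and draw out to -x, which is tool -y.

apply_moves --pt "1 -4 0 0 0 0 0" --pt "1 -9 0 0 0 0 0" --pt "1 -14 0 0 0 0 0" --pt "1 -15 0 0 0 0 0" --pt "1 -15 -15 0 0 0 0" --pt "1 -15 -35 0 0 0 0" --pt "1 -17 -58 0 0 0 0" --pt "1 -20 -82 0 0 0 0"

```text
time: 5.75
tool_pos: [0.4036, 0.1771, 0.2217]
tcp_rot: [1.075, 1.289, -1.077]
wrist_force: [-0.2, 0.1, -1.7]
width: 0.15
```

```bash
python3 - <<'E'
from h import *
p0,R0=cur(); s=read_state(); print(p0,s['wrist_force'],s['torque'],s['width'])
b=np.array([.483,-.217]); a=np.radians(8.3); ux=np.array([np.cos(a),np.sin(a)])
for off in (-.075,):
    q=b+off*ux; print(off,q,delta([*q,.2245],down(8.3),p0,R0))
im,d=read_camera('side'); save('s2',im[120:320,200:480].repeat(2,0).repeat(2,1))
E
```

```text
[0.4035753  0.17710222 0.2217291 ] [-0.20534006  0.10189948 -1.6861244 ] [-0.01801255  0.01942531 -0.01232051] 0.14970292818913866
-0.075 [ 0.40878557 -0.22782672] (array([ -2.6, -67. , 399.4]), array([1.96, 0.01, 0.09]))
```

View pics/s2.png

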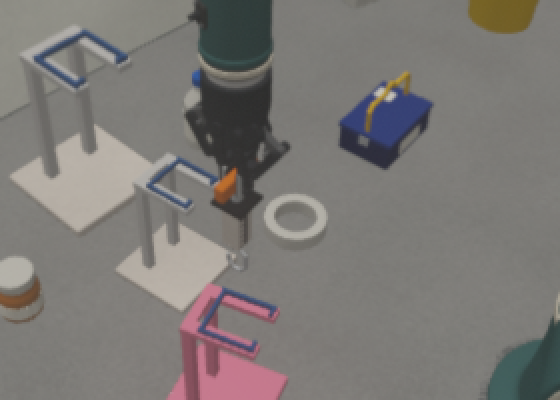

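The scale is clear of the fork, with nothing else disturbed. I carry it over to just short of the bail, on the robot's side.

apply_moves --pt "1 0 -3 25 0.5 0 0" --pt "1 -2 -11 75 1 0 0" --pt "1 -2 -21 135 1.5 0 0" --pt "1 -2 -32 195 2 0 0" --pt "1 -2 -44 255 2 0 0" --pt "1 -2 -54 315 2 0 0" --pt "1 -2 -63 370 2 0 0" --pt "1 -2.6 -67 399.4 2 0 0"

```text
time: 6.8
tool_pos: [0.4098, -0.2297, 0.2247]
tcp_rot: [1.104, 1.273, -1.105]
wrist_force: [0.6, 0.8, -2.1]
width: 0.145
```

apply_moves --pt "1 0 0 0 0 0 0" --pt "1 0 0 0 0 0 0" --pt "1 0 0 0 0 0 0" --pt "1 0 0 0 0 0 0"

```text
time: 7.3
tool_pos: [0.4108, -0.2263, 0.2249]
tcp_rot: [1.101, 1.275, -1.101]
wrist_force: [0.4, 0.0, -1.9]
width: 0.147
```

```bash
python3 - <<'E'
from h import *
s=read_state(); p0,R0=cur(); print(p0,np.round(R0,4),s['wrist_force'],s['torque'],s['time'])
ps,T=cam_T('wrist',s); im,d=read_camera('wrist'); W=cloud('wrist',d,T); save('w3',im)
Y=hsvmask(im,(17,120,100),(32,255,255)); B=hsvmask(im,(105,100,40),(130,255,255))
rect(region(W,Y,(.48,-.2),.12,.06,.2),'w bail'); rect(region(W,B,(.48,-.2),.12,.045,.07),'w lid')
im,d=read_camera('side'); W=cloud('side',d); save('s3',im[120:260,340:540].repeat(3,0).repeat(3,1)); np.savez('s3.npz',im=im,W=W)
rect(region(W,hsvmask(im,(17,120,100),(32,255,255)),(.48,-.2),.12,.06,.2),'s bail')
im,d=read_camera('top'); W=cloud('top',d); rect(region(W,hsvmask(im,(105,100,40),(130,255,255)),(.48,-.2),.12,.04,.07),'t lid')
E
```

```text
[ 0.41079234 -0.22633961  0.22486446] [[ 0.000e+00  9.894e-01  1.453e-01]
 [ 1.000e-04  1.453e-01 -9.894e-01]
 [-1.000e+00  0.000e+00 -1.000e-04]] [ 0.37289937  0.00846389 -1.85459718] [-0.04381204  0.01100126 -0.05681818] 7.3
w bail 1095 ctr [ 484.7 -219.9] size [122.6   7.8] long axis deg -81.6 z med/min/max [0.101 0.06  0.113] mean [ 0.4833 -0.2152  0.0989]
w lid 7624 ctr [ 484.6 -219.6] size [132.7  93.4] long axis deg -81.6 z med/min/max [0.055 0.047 0.058] mean [ 0.4808 -0.2099  0.0549]
s bail 79 ctr [ 483.2 -218.1] size [120.1   8.1] long axis deg -82.4 z med/min/max [0.1   0.062 0.112] mean [ 0.4823 -0.2147  0.0946]
t lid 1402 ctr [ 484.7 -219.3] size [133.2  92.2] long axis deg -81.8 z med/min/max [0.057 0.051 0.062] mean [ 0.4817 -0.2151  0.0567]
```

View pics/w3.png

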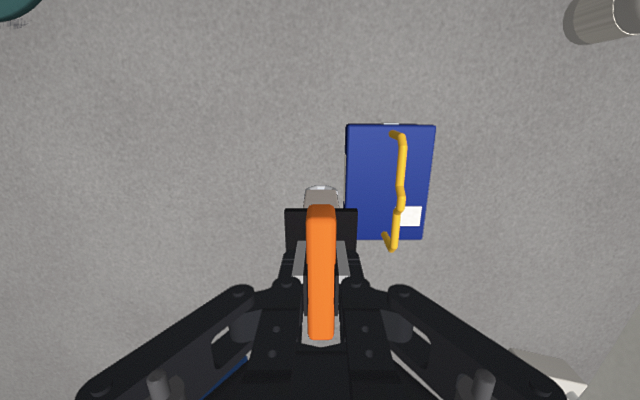

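View pics/s3.png

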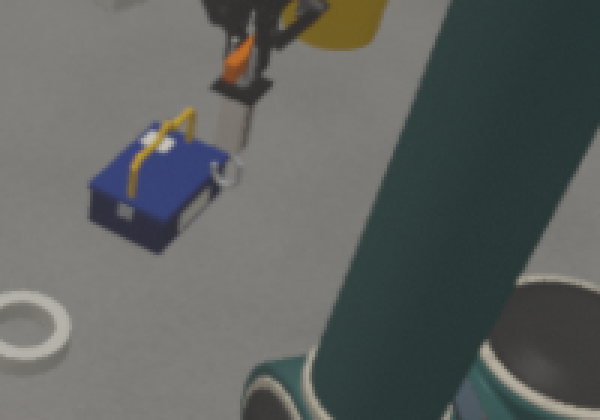

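The views show the hook (about (228,170) in the side crop) on the robot's side of the bail, at mid-height. The bail runs parallel to the handle. From all three cameras together, the TCP target over the bail is (0.485, -0.219). I move in slowly.

apply_moves --pt "1 0 5 3.5 0 0 0" --pt "1 0 15 3.5 0 0 0" --pt "1 0 27 3.5 0 0 0" --pt "1 0 40 3.5 0 0 0" --pt "1 0 52 3.5 0 0 0" --pt "1 0 63 3.5 0 0 0" --pt "1 0 71 3.5 0 0 0" --pt "1 0 74.5 3.5 0 0 0"

```text
time: 8.45
tool_pos: [0.4854, -0.22, 0.2248]
tcp_rot: [1.102, 1.275, -1.102]
wrist_force: [-0.7, -0.1, -2.0]
width: 0.147
```

apply_moves --pt "1 0 0 0 0 0 0" --pt "1 0 0 0 0 0 0" --pt "1 0 0 0 0 0 0"

```text
time: 8.82
tool_pos: [0.4847, -0.2202, 0.2249]
tcp_rot: [1.103, 1.274, -1.103]
wrist_force: [0.2, 1.2, -2.3]
width: 0.148
```

```bash
python3 - <<'E'
from h import *
s=read_state(); p0,R0=cur(); print(p0,np.round(R0[:,1],4),s['wrist_force'],s['torque'],s['time'])
im,d=read_camera('side'); W=cloud('side',d); save('s4',cv2.resize(im[150:230,360:450],None,fx=6,fy=6,interpolation=cv2.INTER_CUBIC))
s=read_state();ps,T=cam_T('wrist',s); im,d=read_camera('wrist'); W=cloud('wrist',d,T)
rect(region(W,hsvmask(im,(3,150,120),(16,255,255)),p0[:2],.1,.15,.3),'handle')
rect(region(W,hsvmask(im,(105,100,40),(130,255,255)),(.48,-.2),.12,.045,.07),'w lid')
E
```

```text
[ 0.48474558 -0.22015992  0.22493368] [0.9897 0.1434 0.    ] [ 0.16113653  1.15906504 -2.3160231 ] [ 0.00343808  0.01677822 -0.01287547] 8.825
handle 3669 ctr [ 484.8 -220. ] size [69.7 13.7] long axis deg -81.9 z med/min/max [0.24  0.221 0.242] mean [ 0.4839 -0.2136  0.2393]
w lid 6290 ctr [ 485.1 -219.4] size [131.2  93.3] long axis deg -81.8 z med/min/max [0.055 0.052 0.058] mean [ 0.4815 -0.1973  0.055 ]
```

View pics/s4.png

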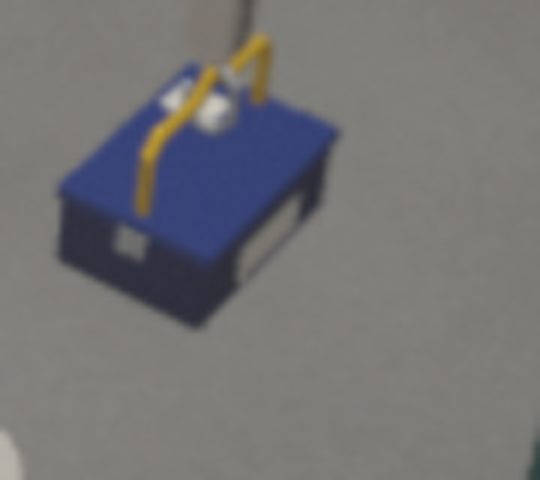

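The handle is within 1 mm of the lid centre as seen by the wrist camera, and the hook sits under the bail. Now the slow rise to contact, then loading the spring.

apply_moves --pt "1 -4 0 0 0 0 0" --pt "1 -10 0 0 0 0 0" --pt "1 -16 0 0 0 0 0" --pt "1 -21 0 0 0 0 0" --pt "1 -25 0 0 0 0 0" --pt "1 -28 0 0 0 0 0" --pt "1 -31 0 0 0 0 0" --pt "1 -34 0 0 0 0 0"

```text
time: 9.93
tool_pos: [0.485, -0.2201, 0.2588]
tcp_rot: [1.102, 1.274, -1.102]
wrist_force: [0.3, -0.7, -2.5]
width: 0.143
```

apply_moves --pt "1 -3 0 0 0 0 0" --pt "1 -6 0 0 0 0 0" --pt "1 -9 0 0 0 0 0" --pt "1 -12 0 0 0 0 0" --pt "1 -14 0 0 0 0 0" --pt "1 -14 0 0 0 0 0"

```text
time: 10.68
tool_pos: [0.485, -0.2201, 0.2729]
tcp_rot: [1.102, 1.274, -1.102]
wrist_force: [1.3, 0.7, -3.3]
width: 0.147
```

```bash
cat >> h.py <<'E'
def chk():
    s=read_state(); print(np.round(s['tool_pos'],4),np.round(s['wrist_force'],2),np.round(s['torque'],2),s['time'],round(s['width'],3))
    p,T=cam_T('wrist',s)
    for c in ('top','wrist','side'):
        im,d=read_camera(c); W=cloud(c,d,T if c=='wrist' else None)
        P=region(W,hsvmask(im,(105,100,40),(130,255,255)),(.484,-.219),.1,.045,.09); np.savez('lid_'+c,im=im,W=W)
        P=P[P[:,2]>np.median(P[:,2])-.006]
        A=np.c_[P[:,:2]-[.484,-.219],np.ones(len(P))]; k=np.linalg.lstsq(A,P[:,2],rcond=None)[0]
        rect(P,c+' lid'); print('   plane z at centre %.4f tilt x,y deg'%k[2],np.round(np.degrees(k[:2]),2))
        rect(region(W,hsvmask(im,(17,120,100),(32,255,255)),(.484,-.219),.12,.06,.2),c+' bail')
E
python3 -c "
from h import *
chk()"
```

```text
[ 0.485  -0.2201  0.2729] [ 1.28  0.69 -3.27] [-0.03 -0.06  0.03] 10.675 0.147
top lid 1226 ctr [ 484.6 -219.5] size [133.1  92.1] long axis deg -81.6 z med/min/max [0.057 0.051 0.062] mean [ 0.4806 -0.208   0.0566]
   plane z at centre 0.0566 tilt x,y deg [0.06 0.07]
top bail 81 ctr [ 480.5 -192.3] size [68.3  6.5] long axis deg -81.6 z med/min/max [0.104 0.073 0.114] mean [ 0.4804 -0.1914  0.1038]
wrist lid 5075 ctr [ 483.8 -211.1] size [114.2  93.3] long axis deg -81.7 z med/min/max [0.055 0.052 0.058] mean [ 0.4807 -0.2003  0.0552]
   plane z at centre 0.0552 tilt x,y deg [-0.07 -0.17]
wrist bail 460 ctr [ 481.3 -192.6] size [67.5  6.6] long axis deg -81.7 z med/min/max [0.102 0.071 0.114] mean [ 0.4812 -0.1921  0.1027]
side lid 620 ctr [ 482.2 -216.4] size [132.9  94.2] long axis deg -80.4 z med/min/max [0.054 0.048 0.059] mean [ 0.4728 -0.2092  0.0538]
   plane z at centre 0.0538 tilt x,y deg [-0.04 -0.19]
side bail 69 ctr [ 476.  -217.7] size [121.2  20.1] long axis deg -81.3 z med/min/max [0.099 0.062 0.134] mean [ 0.4814 -0.2094  0.0937]
```

Engaged: the force is growing and the box is still on the table. I carry on in small steps, watching the lid height from the top camera.

apply_moves --pt "1 -2.5 0 0 0 0 0" --pt "1 -5 0 0 0 0 0" --pt "1 -7.5 0 0 0 0 0" --pt "1 -10 0 0 0 0 0" --pt "1 -12 0 0 0 0 0"

```text
time: 11.45
tool_pos: [0.4849, -0.2201, 0.2849]
tcp_rot: [1.102, 1.274, -1.102]
wrist_force: [0.4, 0.3, -5.0]
width: 0.149
```

```bash
cat >> h.py <<'E'
BASE={'top':.0566,'wrist':.0552,'side':.0538}
def q(cams=('top','side')):
    s=read_state(); print(np.round(s['tool_pos'],4),np.round(s['wrist_force'],2),s['time'])
    for c in cams:
        p,T=cam_T(c,s); im,d=read_camera(c); W=cloud(c,d,T)
        P=region(W,hsvmask(im,(105,100,40),(130,255,255)),(.484,-.219),.1,.045,.1)
        P=P[P[:,2]>np.median(P[:,2])-.006]
        A=np.c_[P[:,:2]-[.484,-.219],np.ones(len(P))]; k=np.linalg.lstsq(A,P[:,2],rcond=None)[0]
        r=cv2.minAreaRect((P[:,:2]*1000).astype(np.float32)); print(c,'rise mm %.1f'%((k[2]-BASE[c])*1000),'tilt',np.round(np.degrees(k[:2]),2),np.round(r[0],1),round(r[2],1))
E
python3 -c "
from h import *
q()"
```

```text
[ 0.4849 -0.2201  0.2849] [ 0.43  0.26 -5.04] 11.45
top rise mm 0.2 tilt [ 0.06 -0.1 ] [ 484.6 -219.1] 8.2
side rise mm 0.2 tilt [ 0.25 -0.22] [ 481.7 -215.9] 9.1
```

apply_moves --pt "1 -2.5 0 0 0 0 0" --pt "1 -5 0 0 0 0 0" --pt "1 -7.5 0 0 0 0 0" --pt "1 -10 0 0 0 0 0"

```text
time: 12.05
tool_pos: [0.4849, -0.2201, 0.2949]
tcp_rot: [1.102, 1.274, -1.102]
wrist_force: [0.4, 0.3, -5.9]
width: 0.144
```

```bash
python3 -c "
from h import *
q(('top',))"
```

```text
[ 0.4849 -0.2201  0.2949] [ 0.37  0.29 -5.87] 12.05
top rise mm 0.2 tilt [0.   0.09] [ 484.4 -218.9] 8.4
```

apply_moves --pt "1 -2.5 0 0 0 0 0" --pt "1 -5 0 0 0 0 0" --pt "1 -7.5 0 0 0 0 0" --pt "1 -10 0 0 0 0 0"

```text
time: 12.6
tool_pos: [0.4849, -0.2201, 0.3049]
tcp_rot: [1.102, 1.274, -1.102]
wrist_force: [0.1, -0.7, -6.6]
width: 0.143
```

```bash
python3 -c "
from h import *
q(('top',))"
```

```text
[ 0.4849 -0.2201  0.3049] [ 0.09 -0.69 -6.58] 12.6
top rise mm -0.0 tilt [-0.04 -0.01] [ 484.5 -218.8] 8.3
```

apply_moves --pt "1 -2.5 0 0 0 0 0" --pt "1 -5 0 0 0 0 0" --pt "1 -7.5 0 0 0 0 0" --pt "1 -10 0 0 0 0 0"

```text
time: 13.15
tool_pos: [0.485, -0.2201, 0.315]
tcp_rot: [1.102, 1.274, -1.102]
wrist_force: [-0.2, 0.5, -8.3]
width: 0.149
```

```bash
python3 -c "
from h import *
q(('top',))"
```

```text
[ 0.485  -0.2201  0.315 ] [-0.19  0.53 -8.25] 13.15
top rise mm 6.5 tilt [ 0.08 -0.04] [ 484.5 -219. ] 8.2
```

It's lifted off. I add a little height gently and let it settle.

apply_moves --pt "1 -1 0 0 0 0 0" --pt "1 -2 0 0 0 0 0" --pt "1 -3 0 0 0 0 0" --pt "1 -4 0 0 0 0 0"

```text
time: 13.7
tool_pos: [0.485, -0.2201, 0.3189]
tcp_rot: [1.102, 1.274, -1.102]
wrist_force: [-0.3, 0.6, -7.5]
width: 0.146
```

```bash
python3 -c "
from h import *
q(('top','wrist','side'))"
```

```text
[ 0.485  -0.2201  0.3189] [-0.33  0.57 -7.53] 13.7
top rise mm 10.4 tilt [-0.03 -0.36] [ 484.6 -219.1] 8.5
wrist rise mm 10.4 tilt [-0.01 -0.38] [ 484.7 -217.5] 8.5
side rise mm 10.9 tilt [-0.   -0.52] [ 482.6 -217.3] 9.2
```

10.5 mm up and level to about 0.4°. I hold still for 2 s and check.

apply_moves --pt "1 0 0 0 0 0 0" --pt "1 0 0 0 0 0 0" --pt "1 0 0 0 0 0 0" --pt "1 0 0 0 0 0 0" --pt "1 0 0 0 0 0 0" --pt "1 0 0 0 0 0 0" --pt "1 0 0 0 0 0 0" --pt "1 0 0 0 0 0 0"

```text
time: 14.85
tool_pos: [0.485, -0.2201, 0.3189]
tcp_rot: [1.102, 1.274, -1.102]
wrist_force: [0.0, -0.4, -7.5]
width: 0.149
```

```bash
python3 -c "
from h import *
q(('top','side'))"
```

```text
[ 0.485  -0.2201  0.3189] [ 0.01 -0.4  -7.51] 14.85
top rise mm 10.2 tilt [ 0.19 -0.29] [ 484.6 -219.6] 8.7
side rise mm 10.5 tilt [ 0.41 -0.57] [ 482.2 -219. ] 8.5
```

apply_moves --pt "1 0 0 0 0 0 0" --pt "1 0 0 0 0 0 0" --pt "1 0 0 0 0 0 0" --pt "1 0 0 0 0 0 0" --pt "1 0 0 0 0 0 0" --pt "1 0 0 0 0 0 0" --pt "1 0 0 0 0 0 0" --pt "1 0 0 0 0 0 0"

```text
time: 15.95
tool_pos: [0.485, -0.2201, 0.3189]
tcp_rot: [1.102, 1.274, -1.102]
wrist_force: [-0.2, 0.0, -7.5]
width: 0.148
```

```bash
python3 -c "
from h import *
q(('top','wrist','side'))"
```

```text
[ 0.485  -0.2201  0.3189] [-0.18  0.03 -7.49] 15.95
top rise mm 10.3 tilt [-0.01 -0.22] [ 484.5 -218.8] 8.4
wrist rise mm 10.1 tilt [ 0.01 -0.41] [ 484.9 -217.7] 8.5
side rise mm 10.3 tilt [-0.01 -0.5 ] [ 481.9 -217.2] 7.9
```

The hold is steady at 10.3 mm on three cameras. I lower it slowly, about 10 mm/s at touchdown.

apply_moves --pt "1 1 0 0 0 0 0" --pt "1 2.5 0 0 0 0 0" --pt "1 4 0 0 0 0 0" --pt "1 5.5 0 0 0 0 0" --pt "1 7 0 0 0 0 0" --pt "1 8 0 0 0 0 0" --pt "1 9 0 0 0 0 0" --pt "1 10 0 0 0 0 0"

```text
time: 17.1
tool_pos: [0.485, -0.2201, 0.3089]
tcp_rot: [1.102, 1.274, -1.102]
wrist_force: [0.1, 0.9, -6.3]
width: 0.149
```

apply_moves --pt "1 1 0 0 0 0 0" --pt "1 2 0 0 0 0 0" --pt "1 3 0 0 0 0 0" --pt "1 5 0 0 0 0 0" --pt "1 7 0 0 0 0 0" --pt "1 10 0 0 0 0 0" --pt "1 13 0 0 0 0 0" --pt "1 16 0 0 0 0 0"

```text
time: 18.1
tool_pos: [0.4851, -0.2202, 0.2929]
tcp_rot: [1.102, 1.274, -1.102]
wrist_force: [-0.5, -0.4, -5.9]
width: 0.145
```

```bash
python3 -c "
from h import *
q(('top','wrist'))"
```

```text
[ 0.4851 -0.2202  0.2929] [-0.55 -0.4  -5.87] 18.1
top rise mm 0.0 tilt [-0.11 -0.14] [ 484.6 -218.7] 8.4
wrist rise mm 0.4 tilt [-0.04 -0.17] [ 484.7 -215.2] 8.2
```

The box is down on its original spot. I unload the rest and free the hook down to mid-gap.

apply_moves --pt "1 4 0 0 0 0 0" --pt "1 8 0 0 0 0 0" --pt "1 12 0 0 0 0 0" --pt "1 16 0 0 0 0 0" --pt "1 20 0 0 0 0 0" --pt "1 24 0 0 0 0 0" --pt "1 28 0 0 0 0 0" --pt "1 32 0 0 0 0 0"

```text
time: 19.2
tool_pos: [0.4851, -0.2202, 0.2609]
tcp_rot: [1.102, 1.273, -1.102]
wrist_force: [0.3, -1.2, -2.4]
width: 0.151
```

apply_moves --pt "1 3 0 0 0 0 0" --pt "1 6 0 0 0 0 0" --pt "1 10 0 0 0 0 0" --pt "1 15 0 0 0 0 0" --pt "1 21 0 0 0 0 0" --pt "1 28 0 0 0 0 0" --pt "1 34 0 0 0 0 0" --pt "1 36 0 0 0 0 0"

```text
time: 20.2
tool_pos: [0.4846, -0.2199, 0.2241]
tcp_rot: [1.102, 1.275, -1.103]
wrist_force: [-0.7, -0.3, -1.4]
width: 0.15
```

apply_moves --pt "1 0 0 0 0 0 0" --pt "1 0 0 0 0 0 0" --pt "1 0 0 0 0 0 0"

```text
time: 20.58
tool_pos: [0.4852, -0.2202, 0.2252]
tcp_rot: [1.102, 1.273, -1.102]
wrist_force: [-0.9, -1.2, -1.8]
width: 0.148
```

```bash
python3 - <<'E'
from h import *
q(('top','wrist'))
im,d=read_camera('side'); save('s5',cv2.resize(im[150:230,360:450],None,fx=6,fy=6,interpolation=cv2.INTER_CUBIC))
E
```

```text
[ 0.4852 -0.2202  0.2252] [-0.87 -1.15 -1.77] 20.575
top rise mm 0.1 tilt [ 0.02 -0.17] [ 484.7 -219.4] 8.4
wrist rise mm -0.1 tilt [-0.1  -0.16] [ 485.3 -220. ] 8.6
```

View pics/s5.png

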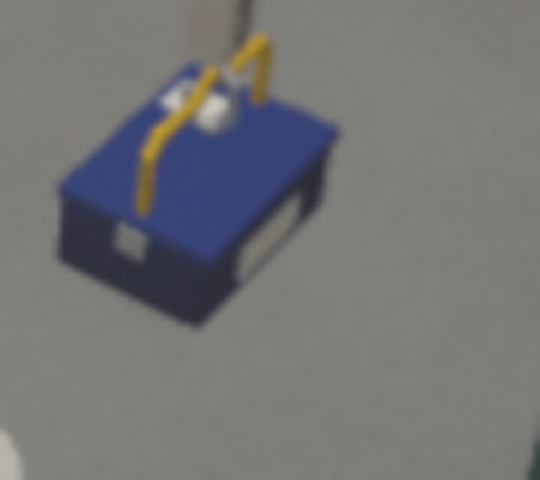

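This view is identical to the one before lifting, with the hook at mid-gap under the bail. I back straight out to -x.

apply_moves --pt "1 0 -3 0 0 0 0" --pt "1 0 -8 0 0 0 0" --pt "1 0 -16 0 0 0 0" --pt "1 0 -26 0 0 0 0" --pt "1 0 -38 0 0 0 0" --pt "1 0 -52 0 0 0 0" --pt "1 0 -65 0 0 0 0" --pt "1 0 -76 0 0 0 0"

```text
time: 21.72
tool_pos: [0.4088, -0.2312, 0.2249]
tcp_rot: [1.103, 1.274, -1.103]
wrist_force: [0.3, 0.2, -1.6]
width: 0.148
```

apply_moves --pt "1 0 0 0 0 0 0" --pt "1 0 0 0 0 0 0"

```text
time: 21.98
tool_pos: [0.41, -0.2312, 0.2251]
tcp_rot: [1.103, 1.273, -1.102]
wrist_force: [0.4, -0.3, -2.5]
width: 0.147
```

```bash
python3 - <<'E'
from h import *
q(('top','wrist'))
p0,R0=cur()
a=np.radians(10.3); g=np.array([.4864,.1923]); t=g-.082*np.array([np.cos(a),np.sin(a)])
print(t,delta([*t,.2205],down(10.3),p0,R0))
E
```

```text
[ 0.41   -0.2312  0.2251] [ 0.41 -0.26 -2.46] 21.975
top rise mm 0.1 tilt [0.06 0.01] [ 484.6 -219. ] 8.2
wrist rise mm -0.2 tilt [ 0.02 -0.18] [ 484.7 -220.6] 8.3
[0.40572143 0.17763822] (array([   4.5,   54.4, -405.1]), array([-2.03,  0.01, -0.02]))
```

The box is undisturbed at (484.6, -219.0) and yaw 8.2°. I carry the scale back to the front of the stand.

apply_moves --pt "1 0 3 -25 -0.5 0 0" --pt "1 0 10 -75 -1 0 0" --pt "1 0 18 -135 -1.5 0 0" --pt "1 0 27 -195 -2 0 0" --pt "1 1 36 -255 -2 0 0" --pt "1 2 44 -315 -2 0 0" --pt "1 4 51 -370 -2 0 0" --pt "1 4.5 54.4 -405 -2 0 0"

```text
time: 23.08
tool_pos: [0.4052, 0.1804, 0.2205]
tcp_rot: [1.075, 1.29, -1.074]
wrist_force: [0.5, 0.1, -1.4]
width: 0.143
```

apply_moves --pt "1 0 0 0 0 0 0" --pt "1 0 0 0 0 0 0" --pt "1 0 0 0 0 0 0" --pt "1 0 0 0 0 0 0"

```text
time: 23.58
tool_pos: [0.4056, 0.1767, 0.2204]
tcp_rot: [1.078, 1.288, -1.078]
wrist_force: [-0.8, -1.2, -1.4]
width: 0.15
```

```bash
python3 - <<'E'
from h import *
s=read_state();p0,R0=cur();p,T=cam_T('wrist',s)
print(p0,s['wrist_force'],delta([.4864,.1923,p0[2]],down(10.3),p0,R0))
im,d=read_camera('wrist');W=cloud('wrist',d,T);save('w6',im)
rect(region(W,hsvmask(im,(3,150,120),(16,255,255)),p0[:2],.1,.15,.3),'handle')
rect(region(W,hsvmask(im,(105,80,40),(130,255,255)),(.487,.192),.06,.16,.19),'lips')
E
```

```text
[0.40564469 0.17669036 0.22041765] [-0.83102541 -1.19490488 -1.41983133] (array([ 0. , 82.2, -1.1]), array([-0.14,  0.  , -0.01]))
handle 3626 ctr [405.7 176.8] size [70.  13.7] long axis deg -79.6 z med/min/max [0.236 0.217 0.238] mean [0.4046 0.183  0.2349]
lips 2278 ctr [490.3 192.6] size [72.3 63.2] long axis deg 10.2 z med/min/max [0.176 0.162 0.178] mean [0.493  0.1942 0.1751]
```

View pics/w6.png

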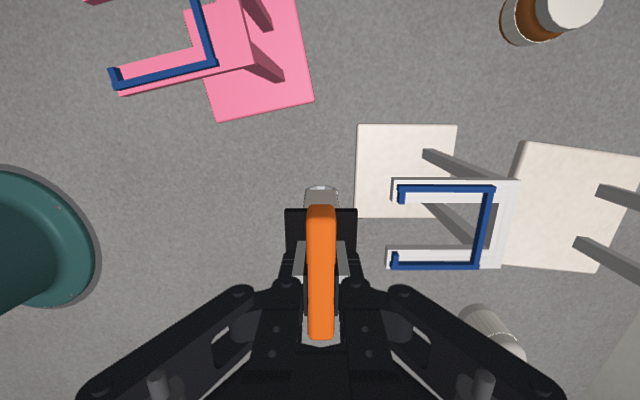

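The stand is empty and unmoved: lips yaw 10.2°, open side facing the scale. I slide in and pause to check before lowering.

apply_moves --pt "1 0 5 -1 0 0 0" --pt "1 0 18 -1 0 0 0" --pt "1 0 34 -1 0 0 0" --pt "1 0 50 -1 0 0 0" --pt "1 0 65 -1 0 0 0" --pt "1 0 76 -1 0 0 0" --pt "1 0 82 -1 0 0 0" --pt "1 0 82 -1 0 0 0"

```text
time: 24.62
tool_pos: [0.4861, 0.1932, 0.2203]
tcp_rot: [1.076, 1.289, -1.077]
wrist_force: [-0.3, -0.3, -1.7]
width: 0.149
```

apply_moves --pt "1 0 0 0 0 0 0" --pt "1 0 0 0 0 0 0" --pt "1 0 0 0 0 0 0" --pt "1 0 0 0 0 0 0"

```text
time: 25.12
tool_pos: [0.4858, 0.1931, 0.2205]
tcp_rot: [1.076, 1.288, -1.076]
wrist_force: [-0.1, 0.1, -1.7]
width: 0.147
```

```bash
python3 - <<'E'
from h import *
s=read_state();p0,R0=cur();p,T=cam_T('wrist',s)
print(p0,s['wrist_force'],delta([.4864,.1923,.2028],down(10.3),p0,R0))
im,d=read_camera('wrist');W=cloud('wrist',d,T)
rect(region(W,hsvmask(im,(3,150,120),(16,255,255)),p0[:2],.1,.15,.3),'handle')
rect(region(W,hsvmask(im,(105,80,40),(130,255,255)),(.487,.192),.05,.16,.185),'lips')
E
```

```text
[0.48583074 0.19314504 0.22049729] [-0.12088869  0.06166229 -1.70723389] (array([17.7,  0.4,  0.9]), array([-0.04, -0.  , -0.01]))
handle 3571 ctr [485.9 193.3] size [69.7 13.6] long axis deg -79.5 z med/min/max [0.236 0.218 0.238] mean [0.4849 0.199  0.2352]
lips 1310 ctr [486.4 191.9] size [63.4 63.1] long axis deg 10.1 z med/min/max [0.176 0.17  0.178] mean [0.4911 0.209  0.1757]
```

apply_moves --pt "1 4 0.4 0.9 0 0 0" --pt "1 8 0.4 0.9 0 0 0" --pt "1 11 0.4 0.9 0 0 0" --pt "1 14 0.4 0.9 0 0 0" --pt "1 16 0.4 0.9 0 0 0" --pt "1 17 0.4 0.9 0 0 0" --pt "1 17.5 0.4 0.9 0 0 0" --pt "1 17.5 0.4 0.9 0 0 0"

```text
time: 26.18
tool_pos: [0.4866, 0.1924, 0.203]
tcp_rot: [1.076, 1.289, -1.076]
wrist_force: [-0.2, 0.3, -1.4]
width: 0.148
```

```bash
python3 - <<'E'
from h import *
s=read_state();print(s['tool_pos'],s['wrist_force'],s['torque'],s['time'])
E
```

```text
[0.486551   0.19235069 0.20295957] [-0.22547052  0.34192434 -1.38176497] [-0.02352757 -0.02146874 -0.01442147] 26.175
```

apply_moves --pt "1 0.4 0 0 0 0 0" --pt "1 0.8 0 0 0 0 0" --pt "1 0.8 0 0 0 0 0" --pt "1 0.8 0 0 0 0 0"

```text
time: 26.68
tool_pos: [0.4866, 0.1924, 0.2025]
tcp_rot: [1.076, 1.288, -1.076]
wrist_force: [-1.7, -0.6, 3.3]
width: 0.148
```

Contact: +3.3 N, so the collar is seated. I open gradually and rise clear.

apply_moves --pt "0.8 0 0 0 0 0 0" --pt "0.7 0 0 0 0 0 0" --pt "0.55 0 0 0 0 0 0" --pt "0.35 0 0 0 0 0 0" --pt "0.1 0 0 0 0 0 0" --pt "0 0 0 0 0 0 0" --pt "0 0 0 0 0 0 0" --pt "0 0 0 0 0 0 0"

```text
time: 27.68
tool_pos: [0.4865, 0.1924, 0.2021]
tcp_rot: [1.076, 1.289, -1.076]
wrist_force: [-0.8, -0.1, 0.9]
width: 0.999
```

apply_moves --pt "0 -5 0 0 0 0 0" --pt "0 -15 0 0 0 0 0" --pt "0 -30 0 0 0 0 0" --pt "0 -50 0 0 0 0 0" --pt "0 -75 0 0 0 0 0" --pt "0 -95 0 0 0 0 0" --pt "0 -105 0 0 0 0 0" --pt "0 -105 0 0 0 0 0"

```text
time: 28.68
tool_pos: [0.4869, 0.1925, 0.3081]
tcp_rot: [1.077, 1.288, -1.075]
wrist_force: [-0.2, 0.2, -0.8]
width: 1.003
```

```bash
python3 - <<'E'
from h import *
q(('top',))
s=read_state();p0,R0=cur();p,T=cam_T('wrist',s); print(p0,s['time'])
im,d=read_camera('wrist');W=cloud('wrist',d,T); save('w7',im)
rect(region(W,hsvmask(im,(3,150,120),(16,255,255)),p0[:2],.1,.15,.3),'handle')
rect(region(W,hsvmask(im,(105,80,40),(130,255,255)),(.487,.192),.05,.16,.185),'lips')
rect(region(W,hsvmask(im,(0,0,0),(179,255,70)),(.487,.192),.04,.165,.195),'collar')
im,d=read_camera('top'); W=cloud('top',d)
rect(region(W,hsvmask(im,(0,0,120),(179,60,255)),(.45,0.02),.08,.012,.05),'tape')
E
```

```text
[0.4869 0.1925 0.3081] [-0.22  0.24 -0.77] 28.675
top rise mm 0.1 tilt [-0.02 -0.04] [ 484.7 -219.4] 8.5
[0.48639818 0.19232216 0.30695302] 28.725
handle 1293 ctr [486.7 192.4] size [69.2 13.5] long axis deg -80.3 z med/min/max [0.218 0.2   0.22 ] mean [0.486  0.1958 0.2174]
lips 759 ctr [486.9 190.4] size [65.5 64.1] long axis deg -79.9 z med/min/max [0.176 0.166 0.178] mean [0.4918 0.1943 0.1758]
collar 1189 ctr [485.5 188.7] size [56.3 50. ] long axis deg 10.4 z med/min/max [0.176 0.172 0.178] mean [0.4863 0.1927 0.176 ]
tape 484 ctr [446.  24.] size [87.9 87.7] long axis deg 89.9 z med/min/max [0.027 0.015 0.032] mean [0.4454 0.0235 0.0264]
```

View pics/w7.png

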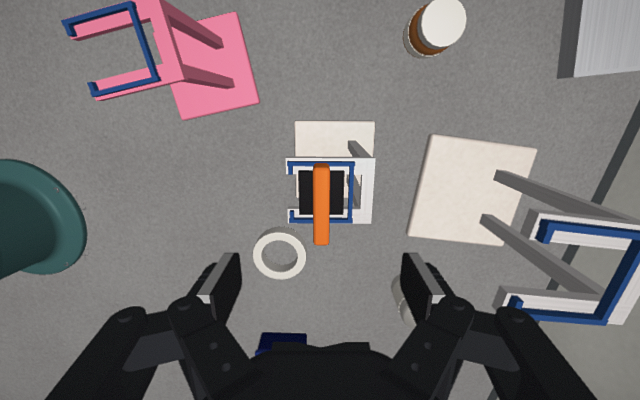

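The scale is back with its collar inside the lips, handle at (321,205). Its handle height (0.218) and pose match the start. The robot touches nothing, so I hand in.

```bash
python3 -c "
from workcell import *
print(finish_job())"
```

```text
the job is handed in; nothing more can be done
None
```

The job is done and handed in at about 29 s of the 72 s allowed; no verdict was reported.

**What I did:** I took the scale from the smaller white stand and hooked it under the bail from the box's near side. I lifted the box slowly (load about 5.6 N) and held it for just over 2 s. I then set it down, backed the hook straight out and hung the scale back in its stand.

**Checks:**
- **Hold:** the cameras read 10.1–10.9 mm of rise. Tilt was mostly under 0.5°; one side-camera fit read 0.7°.
- **Box afterwards:** it is back within about 0.5 mm and 0.3° of where it stood, and flat on the table.
- **Scale afterwards:** its handle is within 0.5 mm of the start pose, at the same height, and the collar sits inside the lips.
- **Other objects:** the tape roll measured unmoved. I did not re-measure the bottle and jar; the last picture showed both standing, and the arm never went near them.

No checks failed or disagreed. The wrist force reading was noisy by about ±1 N, so I relied on lid height from the cameras to judge lift-off.

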